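# Make the test stand safe and hold its guard gate ajar

### The job

I need to look in at the board in the caged test stand, so first slide the orange cover fully shut over the live battery cells beside the cage. Then draw the gate's barrel bolt by its black knob: it sags on its one remaining screw and its nose hooks behind the keeper's bent-up lip, so lift the knob as you pull. Swing the self-closing gate towards you, about 8 cm open at its latch edge, and finish there still holding it ajar, with the other things on the bench left as they stand.

Things in the scene. Friction and masses are not known exactly. Their poses are not given: they have to be found in the camera images.
- stand: Fixed test stand: grey base plate 125 x 316 x 12 mm (x -65..60, y -158..158 mm), origin on the bench under it. Its x axis points away from the robot side, y left, z up. Clear cage x -18..56, y -158..59, 142 mm high; its gate x -30..-18, y -150..39; battery compartment x -45..25, y 72..152; keeper x -68..-18, y 42..58, z 80..140
- cover (a joint): Position of the sliding cover, m: 0 = fully shut against the compartment's front wall, grows as it slides along the stand's +x (away from the robot), up to 0.055. About 1.5 N of friction; it stays where it is left
- cover_ridge (a point): Middle of the top edge of the cover's upright finger ridge, 60 mm above the bench: 10 mm thick (along the stand's x), 40 mm long (along its y), standing 20 mm above the orange cover plate, whose top is 40 mm above the bench. Pinch it across its thickness from above. It moves along the stand's x with the cover
- gate (a joint): Gate angle, rad: 0 = shut, grows as it swings towards the robot (counter-clockwise from above about the upright hinge at its -y end). A spring pulls it shut, 0.25 N m at 0 and 0.5 N m per rad more, so it must be held. Latch edge 191 mm from the hinge: 0.42 rad is an 80 mm gap. Bolted, it rattles up to about 0.04 rad
- gate_hinge (a point): Point on the gate's upright hinge axis, 112 mm above the bench, the height of the bolt plate's screw
- gate_stile (a point): Top of the gate's outer face at its latch edge, 140 mm above the bench (the gate's top)
- bolt_plate (a joint): Lift of the bolt's plate, rad, about its one screw (35 mm from the hinge along the gate, 112 mm above the bench; 85 mm from the knob while the bolt is home). 0 = sagging at its stop, nose 0.07 rad down; grows as the knob is lifted, up to 0.16. The nose clears the lip from about 0.04 (knob 3.5 mm up) and meets the keeper's top strap at about 0.14 (knob 12 mm up)
- bolt (a joint): Draw of the bolt along its plate, m: 0 = home in the keeper, grows as it is pulled towards the hinge (-y of the shut gate), stop at 0.040. After 3 to 5 mm of play the nose meets the lip unless it is lifted; from 0.020 it is clear of the keeper and the gate can swing. About 1.5 N of friction
- bolt_knob (a point): Middle of the bolt's black knob, where to grip it: a cylinder 14 mm in diameter, 32 mm long, its axis square to the gate (the stand's x when shut), 46 mm in front of the gate's face, with a 19 mm flange at its outer end. Pinch it from above, fingers closing along the gate. It slides with the bolt, rises with the plate, swings with the gate
- keeper_lip (a point): Top middle of the bent-up lip at the mouth of the keeper on the latch post, 94 mm above the bench
- multimeter: Bystander: red hand multimeter lying flat, 78 x 155 x 49 mm, origin at the middle of its underside. Leave it alone
- flux_bottle: Bystander: small white dropper bottle with a black tip, 35 mm in diameter, 90 mm high, origin at the middle of its underside. Leave it alone
- tape_blue: Bystander: roll of blue tape lying flat, 67 x 74 x 19 mm, origin at the middle of its underside. Leave it alone

How it is judged:
By the outcome, as a careful person would: the job done as asked, in the order asked, and still so for the second after the job is handed in, while the arm keeps its last pose, push and grip.
It also fails if it takes over 45 s, if anything falls off the work surface, if the arm or the gripper's body presses on something with over 40 N, if the wrist force passes 120 N, or if a joint passes its speed limit or range.

### The arm

A 6-joint arm with a two-finger parallel gripper is mounted at the origin on the work surface; the furniture and walls round the work are solid. World frame = base frame: x ahead of the robot, y to its left, z up, the work surface at z = 0. Lengths are in m, angles in rad, forces in N, time in s.
With the tool pointing down it reaches from about 0.275 to 0.875 m from the base axis. Payload 12.5 kg.
Tool frame: the origin (TCP) lies midway between the tips of the shut fingers; the grasp point (between the pads) lies arm.grip_depth behind it (arm.grip_depth is the distance from the TCP to the grasp point, in m); z points along the fingers, y is the line along which they close (so a half turn about z gives the same grasp; the last joint's range is limited). The gripper opens to 85 mm and grips with 20 to 120 N. Pads are 22 mm wide; open, the fingers measure 114 mm over their backs; the gripper's body (76 mm by 85 mm) begins 54 mm behind the grasp point. The pads swing forward as they close: fully open they stand 13 mm farther back than shut.
Start: joints at [-1.39, 0.351, 1.652, -0, 1.139, -0.085], TCP at [0.144, -0.531, 0.21] pointing down, gripper open.
Joint ranges: [-2.75, 2.75], [-0.79, 2.1], [0.01, 2.65], [-1.57, 4.71], [0.07, 3.14], [-2.87, 2.87]. Speed limits (rad/s): [2.22, 2.22, 2.79, 3.14, 3.14, 3.14].

### API

Orientations are given as a unit quaternion [w, x, y, z].
In Python, from station import arm, jaws, kin, vision gives the robot as it stands. Calls block until the motion is done:
- arm.movep(position, orientation): joint-space move of the TCP to a pose.
- arm.movel(position, frame=None, velocity=0.15): straight line of the TCP; frame=None keeps the orientation; velocity is the mean speed in m/s.
- arm.goto_joints(angles): joint-space move.
- jaws.grip(opening, grip_force=None): finger opening in m; grip_force is the grip in N (None keeps the last); returns when the fingers have stopped.
- arm.pause(seconds).
- kin.solve_ik(position, orientation): joint angles nearest the present ones, or None.
- arm.read_state(): the state.
- vision.capture(name): name is "scene" or "top"; returns a dict with "color" (384x512x3 uint8, red, green, blue), "vertical_fov" (degrees; the focal length in pixels is half the picture's height over the tangent of half this angle, whatever the lens; pixels are square), "cx", "cy" (the principal point, pixels), "T" (4x4, takes a point from camera to world coordinates). Camera axes: x right, y down, z forward; pixel columns grow to the right and rows downward; lengths in m; the calibration is good to about 2 mm. A picture is of the moment at which its call begins. There is no depth.
A pose or a line that the arm cannot do raises arm.MotionError and nothing moves.
- arm.sign_off(): hands the job in; it is judged then, once.
The state is a dict: "time": time; "joint_pos": joint angles; "qd": joint speeds; "joint_efforts": joint torques, N m; "eef_pos": TCP position; "tcp_rot": TCP orientation; "wrist_force": force on the tool from outside, world axes, zero at the start; "ft_torque": the same for the moment, N m; "opening": finger opening in m; "gripper_force": force on a finger pad.
Only numpy, scipy, OpenCV 4.12 (cv2) and the standard library are available. Lean on these libraries where they do the work, as an engineer would, in place of code of your own. Each camera call takes 0.05 s, during which the arm holds its last target. There are 200 camera calls.

## Working session

There is one attempt and no reset: what is moved stays moved. The work goes in short steps, each a Python script; the robot and the scene stay as the last script left them, time stands still between calls to the robot, and variables do not carry over. Pictures are saved under pics/ and viewed, at most 10 in all, crops included, and the job is handed in when it is done.

```bash
ls; mkdir -p pics
python3 - <<'E'
from station import arm,jaws,kin,vision
import cv2,numpy as np
for n in("scene","top"):
    c=vision.capture(n);print(n,c["vertical_fov"],c["cx"],c["cy"],np.round(c["T"],4).tolist())
    cv2.imwrite(f"pics/{n}0.png",cv2.resize(c["color"][:,:,::-1],(800,600),interpolation=cv2.INTER_CUBIC))
    np.save(f"pics/{n}0.npy",c["color"])
s=arm.read_state();print({k:s[k] for k in("time","eef_pos","tcp_rot","wrist_force","opening")},arm.grip_depth)
E
```

```text
pics
scene 44.94779138141433 253.20917341115808 186.947675789968 [[-0.5801, -0.6156, 0.5334, -0.2058], [-0.8145, 0.4416, -0.3762, 0.3732], [-0.004, -0.6527, -0.7576, 0.9935], [0.0, 0.0, 0.0, 1.0]]
top 44.33247012494335 257.5543534992991 187.84898779430242 [[0.0261, -0.998, 0.058, 0.3927], [-0.9993, -0.0276, -0.0267, -0.0437], [0.0282, -0.0573, -0.998, 1.123], [0.0, 0.0, 0.0, 1.0]]
{'time': 0.1, 'eef_pos': array([ 0.14445002, -0.53036133,  0.20921335]), 'tcp_rot': array([-5.18624143e-04,  9.91182606e-01,  1.32501971e-01, -8.17607898e-06]), 'wrist_force': array([-0.27385852, -0.12666852, -0.13163721]), 'opening': 0.08547692120635493} 0.0187
```

View pics/scene0.png

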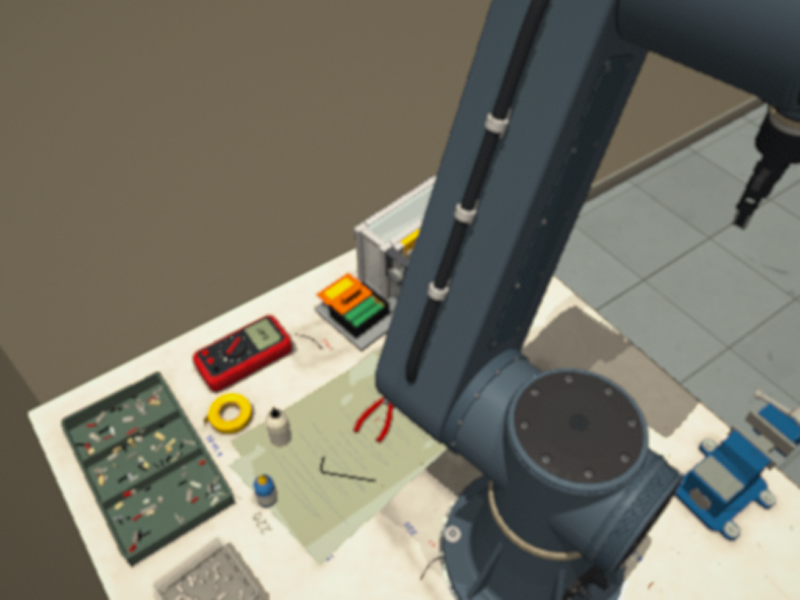

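View pics/top0.png

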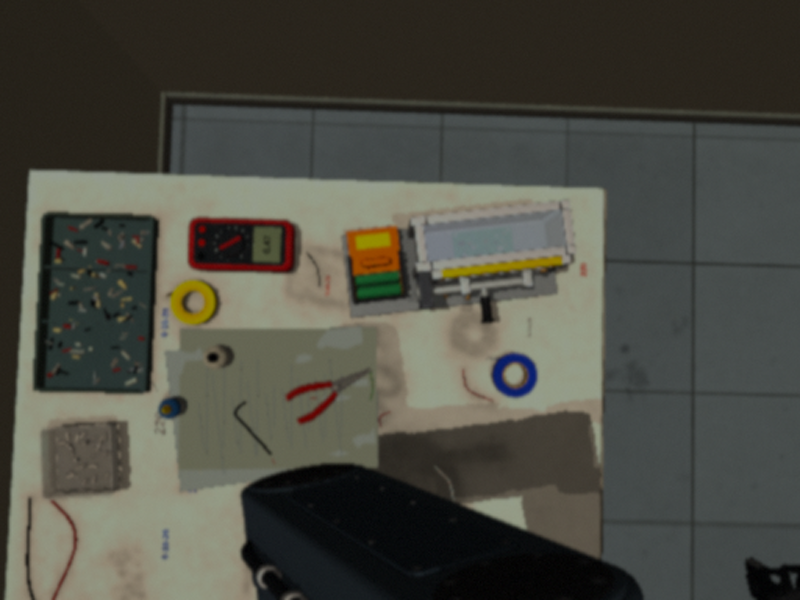

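The top view shows the stand at upper right: cover ridge near (377,262), bolt knob near (488,308) and gate bar (440–565,265). In the scene view the arm hides the gate, so I'll lift the arm and turn it aside.

Run:
```python
from station import arm,jaws,kin,vision
import cv2,numpy as np
s=arm.read_state();p=s["eef_pos"]
arm.movel([p[0],p[1],0.36],velocity=0.3)
q=np.array(arm.read_state()["joint_pos"]);q[0]=-1.95;arm.goto_joints(q)
for n,(u0,v0,w,h) in dict(scene=(180,105,140,105),top=(210,125,168,126)).items():
    c=vision.capture(n)["color"];np.save(f"pics/{n}1.npy",c)
    cv2.imwrite(f"pics/{n}1.png",cv2.resize(c[v0:v0+h,u0:u0+w,::-1],(800,600),interpolation=cv2.INTER_CUBIC))
s=arm.read_state();print(s["time"],s["eef_pos"])
```

```text
2.0167 [-0.15825601 -0.52608125  0.35949829]
```

View pics/scene1.png

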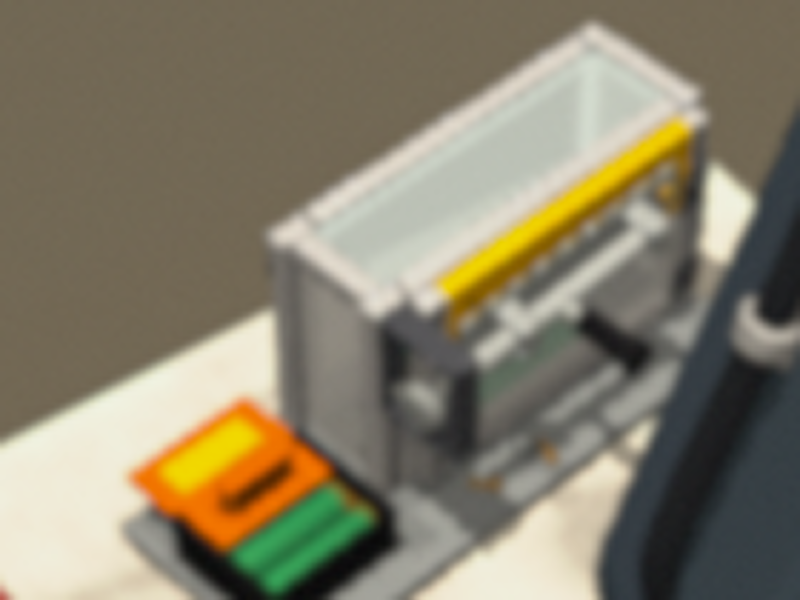

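View pics/top1.png

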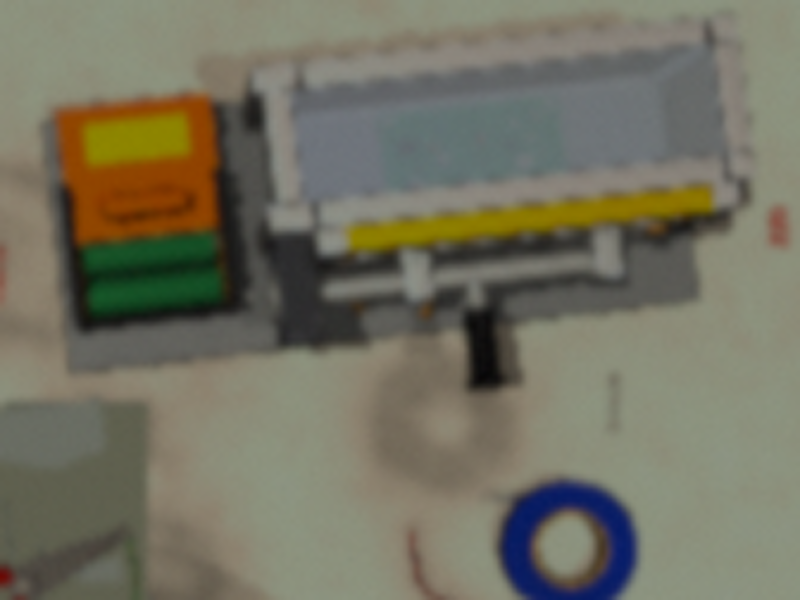

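Scene crop: cage top corners at about (275,240), (592,25), (703,97) and (372,312); knob (612,340); ridge (255,482). Top crop: knob (483,345), ridge (148,203), gate latch corner (318,255). Next I'll fit the stand pose and triangulate.

```bash
cat > h.py <<'E'
import numpy as np
from station import arm,jaws,kin,vision
from scipy.optimize import least_squares
def cam(n):
    c=vision.capture(n);return c["T"],c["cx"],c["cy"],192/np.tan(np.radians(c["vertical_fov"])/2),c["color"]
def proj(C,P):
    T=C[0];p=(np.atleast_2d(P)-T[:3,3])@T[:3,:3];return np.c_[C[1]+C[3]*p[:,0]/p[:,2],C[2]+C[3]*p[:,1]/p[:,2]]
def w(s,P):
    P=np.atleast_2d(P)/1000.;c,n=np.cos(s[2]),np.sin(s[2])
    return np.c_[s[0]+c*P[:,0]-n*P[:,1],s[1]+n*P[:,0]+c*P[:,1],P[:,2]]
def tri(Cs,uvs): return least_squares(lambda X:np.concatenate([(proj(C,X)[0]-u) for C,u in zip(Cs,uvs)]),[.6,-.1,.1])
E
python3 - <<'E'
from h import *
S,T=cam("scene"),cam("top")
fs=lambda u,v:np.array([180+u/5.714,105+v/5.714])-.4
ft=lambda u,v:np.array([210+u/4.762,125+v/4.762])-.4
top=[((-65,158,12),(68,372)),((-65,-158,12),(698,298)),((56,59,142),(252,72)),((56,-158,142),(735,15)),((-18,59,142),(268,230)),((-30,39,140),(320,256))]
sc=[((56,59,142),(272,237)),((56,-158,142),(592,22)),((-18,-158,142),(706,93)),((-18,59,142),(374,314)),((-30,39,140),(430,312)),((-65,158,12),None)]
P=[(T,p,ft(*q)) for p,q in top]+[(S,p,fs(*q)) for p,q in sc if q]
r=least_squares(lambda s:np.concatenate([(proj(C,w(s,p))[0]-q) for C,p,q in P]),[.6,-.1,0.1],loss="soft_l1")
print(r.x);print(np.round([(proj(C,w(r.x,p))[0]-q) for C,p,q in P],1).tolist())
np.save("stand.npy",r.x)
def inv(X): c,n=np.cos(r.x[2]),np.sin(r.x[2]);d=X[:2]-r.x[:2];return np.round([1000*(c*d[0]+n*d[1]),1000*(-n*d[0]+c*d[1]),1000*X[2]],1)
for n,a,b in(("knob",(612,340),(483,345)),("ridge",(255,482),(148,203)),("latch",(430,312),(320,256)),("flangeend",(637,362),(486,388))):
    t=tri([S,T],[fs(*a),ft(*b)]);print(n,t.x.round(4),inv(t.x),t.fun.round(1))
# predicted crop pixels of nominal
for n,p in(("knob",(-76,-35,112-6)),("ridge",(0,112,60))):
    print(n,w(r.x,p),(proj(S,w(r.x,p))[0]-[180,105]+.4)*5.714,(proj(T,w(r.x,p))[0]-[210,125]+.4)*4.762)
E
```

```text
[ 0.50588261 -0.14289176  0.14187877]
[[0.2, 0.4], [0.3, 0.6], [-0.5, -0.9], [-0.1, -0.2], [0.2, 0.9], [-0.6, 0.1], [-0.8, -1.0], [0.6, -0.4], [-0.1, -0.3], [0.5, 0.2], [-0.4, -0.4]]
knob [ 0.4352 -0.1879  0.1021] [-76.3 -34.5 102.1] [-0.  0.  0.  0.]
ridge [ 0.5023 -0.0319  0.0434] [ 12.1 110.4  43.4] [ 0.4  0.  -0.3 -0.2]
latch [ 0.4711 -0.1099  0.1375] [-29.8  37.5 137.5] [-0.  0.  0.  0.]
flangeend [ 0.4161 -0.1888  0.1033] [-95.4 -32.7 103.3] [ 0.4 -0.  -0.3 -0.2]
knob [[ 0.43559537 -0.18828673  0.106     ]] [612.58023906 333.2618522 ] [485.23825691 343.90823217]
ridge [[ 0.49004545 -0.03201713  0.06      ]] [269.86450897 474.99439164] [145.96464447 224.17156577]
```

Run:
```python
from h import *
import cv2
a=np.load("pics/scene1.npy")[170:206,205:253,::-1];b=np.load("pics/top1.npy")[140:176,217:265,::-1]
f=lambda x:cv2.convertScaleAbs(cv2.resize(x,(400,300),interpolation=cv2.INTER_LANCZOS4),alpha=1.2)
cv2.imwrite("pics/r.png",np.hstack([f(a),f(b)]))
```

```text
(no output)
```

View pics/r.png

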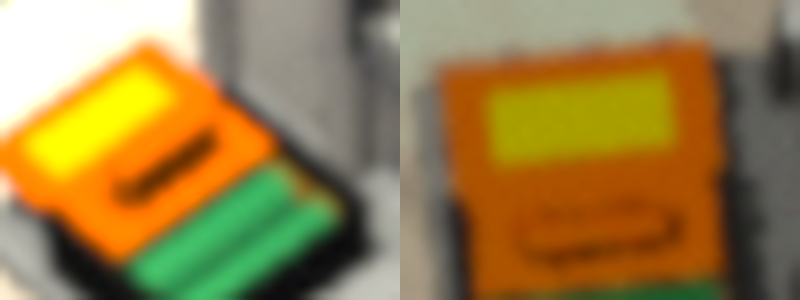

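The ridge's top outline in the top view is centred at (602,233) in this crop. With z=60 mm that gives stand x≈10, y≈111, and the dark face in the scene view agrees. Now I'll shut the cover.

```bash
cat >> h.py <<'E'
from scipy.spatial.transform import Rotation as R
s=np.load("stand.npy");ex=np.array([np.cos(s[2]),np.sin(s[2]),0]);ey=np.array([-ex[1],ex[0],0])
def quat(a):  # tool y at world angle a, z down
    y=np.array([np.cos(a),np.sin(a),0]);z=np.array([0,0,-1.]);q=R.from_matrix(np.c_[np.cross(y,z),y,z]).as_quat()
    return q[[3,0,1,2]]
def st():
    r=arm.read_state();d=r["eef_pos"][:2]-s[:2];f=r["wrist_force"]
    print("t%.1f"%r["time"],"stand",np.round(1000*np.array([d@ex[:2],d@ey[:2],r["eef_pos"][2]]),1),"F",np.round([f@ex,f@ey,f[2]],1),"op %.4f gf %.1f"%(r["opening"],r["gripper_force"]));return r
E
python3 - <<'E'
from h import *
def best(p,a):
    c=[(q,kin.solve_ik(p,quat(q))) for q in(a,a+np.pi)];[print(np.round(j,2)) for _,j in c if j is not None]
    return min([x for x in c if x[1] is not None],key=lambda x:abs(x[1][5]))[0]
g=w(s,(10,116,46))[0];a=best(g,s[2]);k=w(s,(-75,-33,87))[0];print("knob");b=best(k,s[2]+np.pi/2)
print(a,b)
arm.movep(g+[0,0,.12],quat(a));jaws.grip(.045,30);st()
arm.movel(g,velocity=.12);st()
jaws.grip(0,30);r=st()
f0=r["wrist_force"]@ex;p=r["eef_pos"].copy();p[2]=g[2]
for i in range(22):
    p=p-.003*ex;arm.movel(p,velocity=.06);r=arm.read_state();f=r["wrist_force"]@ex-f0
    if f>10: break
print(i,f);st()
E
```

```text
[-0.15  0.5   1.9  -0.    0.73 -0.29]
[-0.15  0.5   1.9  -0.    0.73  2.85]
knob
[-0.5   0.39  1.95 -0.    0.8  -2.21]
[-0.5   0.39  1.95 -0.    0.8   0.93]
0.14187877104453708 4.8542677514292265
t5.6 stand [ 10. 116. 166.] F [-0.4 -0.5 -0.1] op 0.0450 gf 0.0
t6.7 stand [ 10.4 115.9  46.6] F [ 0.8 -0.2  1.3] op 0.0455 gf 0.0
t7.2 stand [ 10.  116.   46.1] F [ 0.9  0.2 -0.9] op 0.0001 gf 0.0
21 -1.5159037540034923
t12.7 stand [-56.1 116.   46. ] F [-0.7 -0.1  0.9] op 0.0001 gf 0.0
```

Run:
```python
from h import *
import cv2
r=arm.read_state();arm.movel(r["eef_pos"]+[0,0,.1],velocity=.25)
arm.movel(w(s,(-150,160,170))[0],velocity=.3)
o=[]
for n,(u0,v0) in dict(scene=(195,150),top=(212,135)).items():
    c=vision.capture(n)["color"];np.save(f"pics/{n}2.npy",c)
    o.append(cv2.resize(c[v0:v0+72,u0:u0+50,::-1],(400,576),interpolation=cv2.INTER_CUBIC))
cv2.imwrite("pics/c2.png",np.hstack(o));st()
```

```text
t13.9 stand [-149.6  159.8  169.5] F [-0.8 -0.3  0.3] op 0.0003 gf 0.0
```

View pics/c2.png

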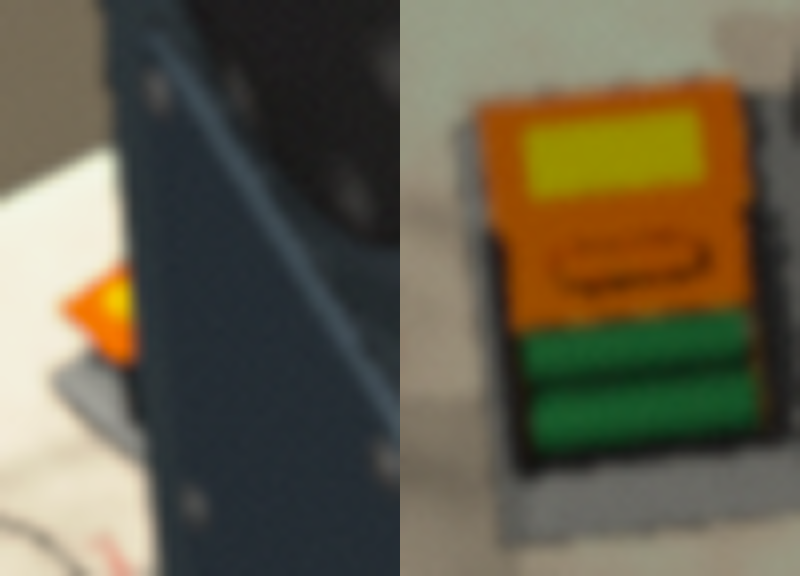

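The cover hasn't moved: the ridge is still at (632,263) in the top half of the picture. The fingers closed on nothing, so the height is in doubt, and I'll triangulate the cover plate's corners.

Run:
```python
from h import *
S,T=cam("scene"),cam("top")
fs=lambda u,v:np.array([180+u/5.714,105+v/5.714])-.4
ft=lambda u,v:np.array([210+u/4.762,125+v/4.762])-.4
def inv(X): d=X[:2]-s[:2];return np.round([1000*d@ex[:2],1000*d@ey[:2],1000*X[2]],1)
for n,a,b in(("bl",(132,477),(55,108)),("br",(245,400),(212,96)),("fl",(224,553),(78,244)),("fr",(332,475),(222,232)),("label bl",(158,480),(83,125)),("label br",(235,417),(187,116)),("lab fr",(268,435),(188,154)),("lab fl",(190,495),(88,164)),("base fl",(128,525),(44,120)),("ridge darkL",(225,502),(100,212)),("ridge darkR",(290,465),(193,203))):
    t=tri([S,T],[fs(*a),ft(*b)]);print(n,inv(t.x),t.fun.round(1))
for x in(0,10,14):
  for z in(40,60):print(x,z,(proj(S,w(s,(x,112,z)))[0]-[180,105]+.4)*5.714,(proj(T,w(s,(x,112,z)))[0]-[210,125]+.4)*4.762)
```

```text
bl [ 62.7 148.4  35.3] [-0.7 -0.   0.5  0.4]
br [62.  73.4 33.1] [ 0.5  0.  -0.3 -0.2]
fl [ -3.7 145.7  34.6] [-0.1 -0.   0.1  0.1]
fr [-5.  76.5 35.5] [ 0.6  0.  -0.4 -0.3]
label bl [ 54.5 137.   30.6] [-0. -0.  0.  0.]
label br [53.  87.  38.3] [ 0.6  0.  -0.4 -0.3]
lab fr [32.6 87.2 42.1] [-0.5 -0.   0.3  0.2]
lab fl [ 33.8 135.8  36.3] [-0.5 -0.   0.4  0.3]
base fl [ 61.5 155.3   6.3] [-0.8 -0.   0.6  0.4]
ridge darkL [  9.  133.   50.1] [-0.1 -0.   0.1  0.1]
ridge darkR [10.3 89.1 40.1] [ 0.6  0.  -0.4 -0.3]
0 40 [271.86611761 502.72688325] [146.31200438 227.95324371]
0 60 [269.86450897 474.99439164] [145.96464447 224.17156577]
10 40 [257.81167102 491.00769061] [143.96710771 207.50425598]
10 60 [255.64541419 463.23807647] [143.57604481 203.34183868]
14 40 [252.21972881 486.34489244] [143.02979713 199.33031261]
14 60 [249.98833183 458.56081367] [142.62127747 195.0158125 ]
```

Run:
```python
from h import *
import cv2
a=s[2];g=w(s,(10,112,66))[0]
arm.movel(g+[0,0,.04],velocity=.35);arm.movel(g,velocity=.2);r=st();f0=r["wrist_force"][2]
z=g.copy()
for i in range(14):
    z[2]-=.002;arm.movel(z,velocity=.05)
    if arm.read_state()["wrist_force"][2]-f0>4:break
st();o=[]
for n,(u0,v0) in dict(scene=(195,140),top=(212,125)).items():
    c=vision.capture(n)["color"]
    o.append(cv2.resize(c[v0:v0+72,u0:u0+50,::-1],(400,576),interpolation=cv2.INTER_CUBIC))
cv2.imwrite("pics/c3.png",np.hstack(o))
```

```text
t15.0 stand [  9.3 112.2  66.5] F [-0.3  0.1 -0.8] op 0.0001 gf 0.0
t18.5 stand [ 10.5 111.9  38.4] F [-1.1  1.4  5.1] op -0.0001 gf 3.0
```

View pics/c3.png

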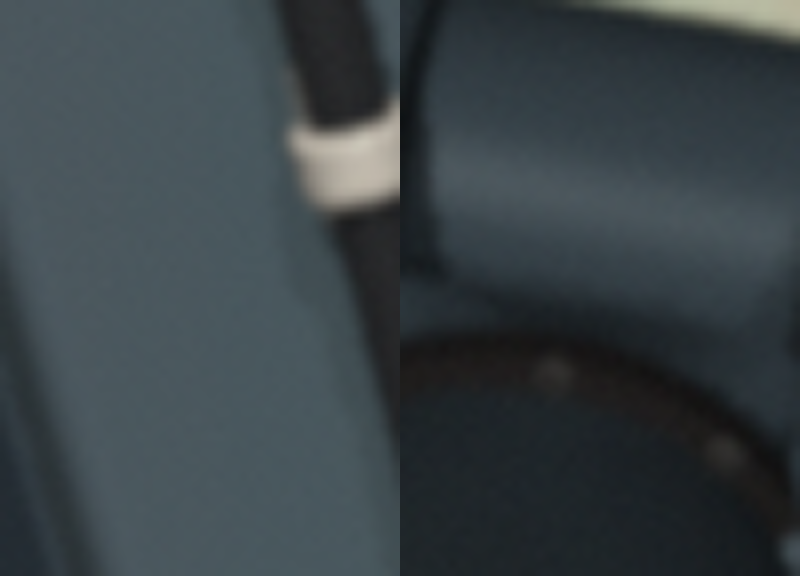

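Contact came at z≈38 mm where a 60 mm ridge should be. Before acting, I'll check the tool height against the first picture, where the fingertips were visible.

Run:
```python
from h import *
import cv2
S,T=cam("scene"),cam("top")
p=np.array([.14445,-.53036,.2092])
for d in(0,.013,.02,.033):
    print(d,[(proj(S,p+[0,y,d])[0]-[450,70]).round(1)*10 for y in(-.0427,0,.0427)],proj(T,p+[0,0,d])[0])
c=np.load("pics/scene0.npy")[70:145,450:512,::-1]
cv2.imwrite("pics/tip.png",cv2.convertScaleAbs(cv2.resize(c,(496,600),interpolation=cv2.INTER_CUBIC),alpha=1.5))
```

```text
0 [array([361., 674.]), array([251., 744.]), array([137., 817.])] [492.57094816 350.1431452 ]
0.013 [array([382., 634.]), array([270., 705.]), array([156., 778.])] [496.16086358 352.09827084]
0.02 [array([392., 613.]), array([281., 684.]), array([166., 757.])] [498.13722007 353.17462634]
0.033 [array([413., 572.]), array([301., 644.]), array([185., 717.])] [501.89107685 355.21903708]
```

View pics/tip.png

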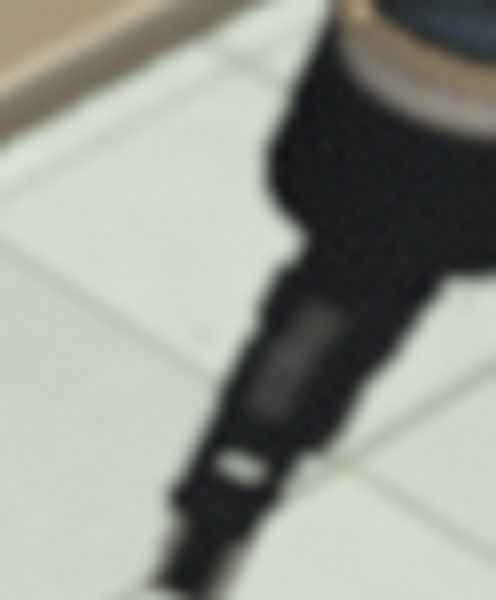

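The near fingertip shows at full-image (473,144). That fits tips about 20 mm higher than reported (predicted (471,144.5), against (468,150.5) with no offset). So the contact was the ridge top at 60 mm, and I'll apply a 20 mm z offset with a guarded descent.

Run:
```python
from h import *
g=w(s,(10,115,50))[0]
arm.movel(g,velocity=.2);jaws.grip(.045,30)
r=st();f0=r["wrist_force"][2];ok=True
for z in(.040,.034,.030,.0265):
    g[2]=z;arm.movel(g,velocity=.08)
    if arm.read_state()["wrist_force"][2]-f0>4:ok=False;break
st()
if ok:
    jaws.grip(0,30);r=st()
    if r["opening"]>.005:
        f0=r["wrist_force"]@ex;p=g.copy()
        for i in range(20):
            p=p-.004*ex;arm.movel(p,velocity=.08);f=arm.read_state()["wrist_force"]@ex-f0
            if f>9: break
        print(i,f);st()
```

```text
t19.4 stand [  9.9 115.   49.9] F [-0.6 -1.   0.2] op 0.0452 gf 0.0
t20.5 stand [  9.9 115.   26.3] F [0.7 0.4 0.6] op 0.0452 gf 0.0
t20.9 stand [ 10.1 115.   26.7] F [-1.2  0.5  2.6] op 0.0092 gf 33.7
9 10.937446830171492
t23.4 stand [-28.9 114.8  26.7] F [ 9.8  0.8 -2.2] op 0.0090 gf 33.3
```

Run:
```python
from h import *
import cv2
jaws.grip(.04,60);r=arm.read_state();arm.movel(r["eef_pos"]+[0,0,.14],velocity=.3)
k=w(s,(-75,-33,66))[0]
arm.movep(k+[0,0,.08],quat(s[2]-np.pi/2+2*np.pi));st()
arm.movel(k,velocity=.15);st()
jaws.grip(0,60);r=st()
c=vision.capture("top")["color"];np.save("pics/top4.npy",c)
cv2.imwrite("pics/k.png",cv2.resize(c[125:251,200:368,::-1],(800,600)))
if .010<r["opening"]<.018:
    p=r["eef_pos"].copy();p[2]=k[2]+.007
    arm.movel(p,velocity=.04);r=st();f0=r["wrist_force"]@ey
    for i in range(8):
        p=p-.0042*ey;arm.movel(p,velocity=.06);f=arm.read_state()["wrist_force"]@ey-f0
        if f>12:break
    print(i,f);st()
```

```text
t25.5 stand [-75.2 -32.5 145.4] F [-0.  -0.1 -0.1] op 0.0399 gf 0.0
t26.2 stand [-74.6 -33.1  66.6] F [0.1 0.1 0.8] op 0.0396 gf 0.0
t26.6 stand [-74.5 -33.3  66.8] F [-0.   0.9  8.2] op 0.0118 gf 58.5
t27.0 stand [-74.6 -33.3  73.3] F [-0.9  1.8 -0.3] op 0.0120 gf 58.5
7 -2.9890683423428346
t29.0 stand [-74.5 -67.2  73. ] F [-1.2 -1.2  0.9] op 0.0117 gf 58.7
```

Run:
```python
from h import *
import cv2
c=vision.capture("scene")["color"];d=vision.capture("top")["color"];np.save("pics/top5.npy",d);np.save("pics/scene5.npy",c)
f=lambda x:cv2.resize(x[:,:,::-1],(400,560),interpolation=cv2.INTER_CUBIC)
cv2.imwrite("pics/d.png",np.hstack([f(c[105:217,230:310]),f(d[125:251,250:340])]))
```

```text
(no output)
```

View pics/d.png

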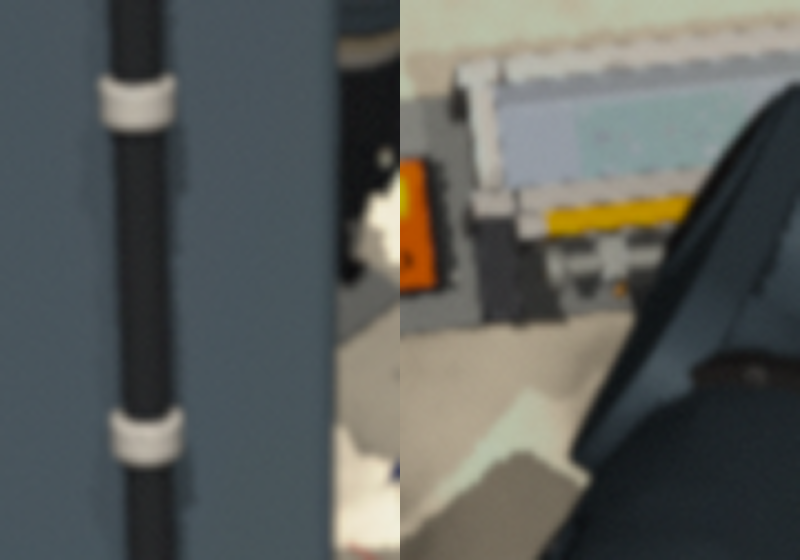

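The right half shows the cover down over the cells. The bolt nose at about (550,260), next to its bracket at (610,260), is clear of the keeper at about y=24 mm. Now I'll swing the gate.

Run:
```python
from h import *
import cv2
r=arm.read_state();h=w(s,(-24,-152,0))[0];d=r["eef_pos"]-h;a0=s[2]-np.pi/2+2*np.pi
for t in np.linspace(.07,.43,7):
    p=h+R.from_euler("z",t).apply(d);arm.movel(p,frame=quat(a0+t),velocity=.06)
    r=arm.read_state();print(round(t,2),np.round(r["wrist_force"],1),round(r["opening"],4))
st()
for n in("scene","top"):np.save(f"pics/{n}6.npy",vision.capture(n)["color"])
c,e=np.load("pics/scene6.npy"),np.load("pics/top6.npy")
f=lambda x:cv2.resize(x[:,:,::-1],(400,560),interpolation=cv2.INTER_CUBIC)
cv2.imwrite("pics/e.png",np.hstack([f(c[105:217,230:310]),f(e[125:251,220:310])]))
```

```text
0.07 [2.  0.6 0.2] 0.0118
0.13 [ 2.9  1.8 -0.1] 0.012
0.19 [2.8 1.1 1.5] 0.0121
0.25 [3.4 1.8 0.3] 0.012
0.31 [4.9 1.1 0.2] 0.0118
0.37 [ 4.2  2.3 -0. ] 0.0123
0.43 [5.1 2.5 1.4] 0.0116
t30.8 stand [-105.   -95.6   73.1] F [5.4 1.7 1.4] op 0.0116 gf 58.8
```

View pics/e.png

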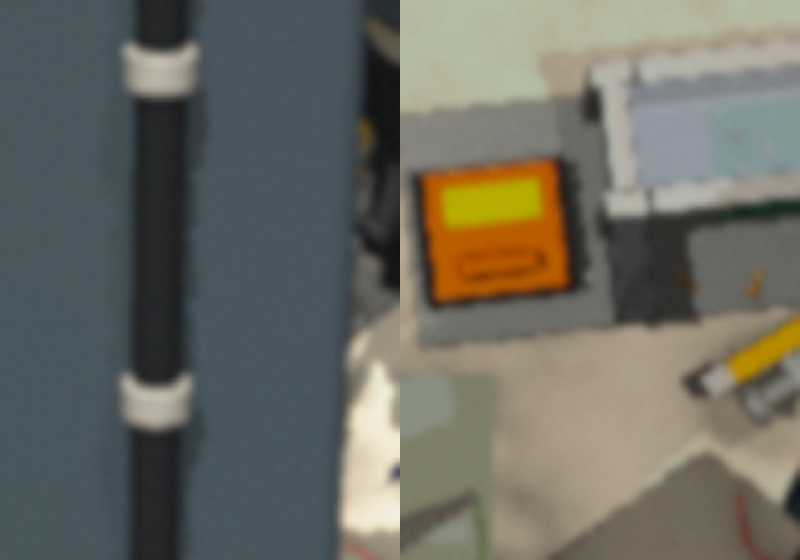

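Run:
```python
from h import *
T=cam("top")
hx=-24
for t in(.38,.42,.46,.5,.55):
    for q in((-18,39),(-30,39)):
        v=R.from_euler("z",t).apply([q[0]-hx,q[1]+152,0]);u=proj(T,w(s,(v[0]+hx,v[1]-152,140)))[0]
        print(t,q,(u+.4-[220,125])*4.444+[400,0])
print((proj(T,w(s,(-30,39,140)))[0]+.4-[220,125])*4.444+[400,0])
```

```text
0.38 (-18, 39) [690.424354  361.4508578]
0.38 (-30, 39) [702.6255006  383.93593966]
0.42 (-18, 39) [698.03146994 375.85745878]
0.42 (-30, 39) [711.12452948 397.85082799]
0.46 (-18, 39) [706.21029614 389.95762486]
0.46 (-30, 39) [720.17438605 411.42258745]
0.5 (-18, 39) [714.94781082 403.72783887]
0.5 (-30, 39) [729.76053315 424.62854322]
0.55 (-18, 39) [726.63395137 420.44163627]
0.55 (-30, 39) [742.47371718 440.58799361]
[651.54451528 239.24902406]
```

The predicted latch corners at 0.42 rad, (698,376) and (711,398), match the picture at about (700,371) and (712,394). The cover is shut and the bystanders are untouched, so I'll hand in.

```bash
python3 -c "
from h import *
st();print(arm.sign_off())"
```

```text
t31.0 stand [-105.   -95.5   73. ] F [ 5.7  1.4 -0. ] op 0.0124 gf 58.8
the job is handed in; nothing more can be done
None
```

The cover is shut over the cells, the bolt was lifted and drawn, and the arm is holding the gate about 8 cm ajar (about 0.42 rad by the top camera); I handed the job in at 31 s, after a first pinch at the cover missed because the fingertips sit about 20 mm higher than reported.

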